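Slide a fossil slab gently up to its sprung stop

TASK

Lift the clear guard plate straight up off its two pins without cocking it, lay it flat in the middle of the rubber mat and let go. Then, without lifting the fossil slab, push it along the stage until it presses lightly against the sprung pad of the stop: keep it there for a second with the pad clearly pressed in but less than halfway, then let go, leaving the slab square against the pad. Leave the other things where they are.

Things in the scene. Friction and masses are not known exactly. Their poses are not given: they have to be found in the camera images.
- stage: Fixed aluminium stage, 300 x 190 mm (x by y). Origin: centre of its underside; x runs along its channel to the stop, away from the robot. Floor 10 mm above the bench. Rails 8 mm high at the channel's sides, y -65 and +65 mm. Standoffs 16 mm across at x -30, y -82 and +82 mm, 40 mm above the bench; on each a locating pin, 8 mm across, its tip 60 mm above the bench.
- plate: Clear acrylic guard plate with thin steel edging and a black bar handle, 250 g, 100 x 190 x 6 mm (x by y by z), loose. Origin: centre of its underside. It starts over the slab on the standoffs, underside 40 mm above the bench, the pins through its two 11 mm holes (x 0, y -82 and +82 mm); it must rise 20 mm to clear the pins.
- plate_grip (a point): Centre of the black bar handle on the guard plate, 25 mm above the plate's underside. The bar is 14 mm along the plate's x (grip it across this), 50 mm along its y, and stands from 6 to 44 mm above the underside. Axes as the plate's.
- mat: Black rubber mat on the bench, 160 x 220 x 4 mm (its x by y by z), fixed, to the left or the right of the stage. Origin: centre of its underside.
- slab: Grey-brown shale slab with a bone in relief on top, 110 x 100 mm (x by y), 20 mm thick, 27 mm with the bone; 0.3 to 0.65 kg. Loose on the stage floor in the channel, under the guard plate at first, a little askew. Origin: centre of its underside; x points to the stop. Push its back face (x -55 mm). It drags with a few N, not known beforehand.
- pad (a joint): How far the stop's sprung pad is pressed in, m: 0 free, 0.010 hard in; about 1.2 N per mm. The pad: a black rubber block 60 mm wide, 24 mm high, square across the channel, centred at stage y 0, on a dark steel block clamped at a different place each time: its free face lies anywhere from stage x +55 to +90 mm and must be seen or felt.
- tray: Bystander: black tray with rock chips, 150 x 110 x 26 mm, on the other side of the stage from the mat. Origin: centre of its underside.
- bottle: Bystander: white bottle, 56 mm in diameter, 130 mm tall. Origin: centre of its underside.
- jar: Bystander: amber glass jar, 70 mm in diameter, 80 mm tall. Origin: centre of its underside.
- pick: Bystander: hand pick with a metal handle, 160 mm long, lying along its x.
- rock_a: Bystander: lump of shale 75 x 55 x 35 mm. Origin: centre of its underside.
Mind the look-alikes: they are no part of the job. There is more than one size of the plate; the job needs the smaller.

How it is judged:
By the outcome, as a careful person would: the job done as asked, in the order asked, and still so for the second after the job is handed in, with the robot touching nothing.
It also fails if it takes over 70 s, if anything falls off the work surface, if the arm or the gripper's body presses on something with over 40 N, if the wrist force passes 120 N, or if a joint passes its speed limit or range.

ROBOT

A 6-joint arm with a two-finger parallel gripper is mounted at the origin on the work surface. World frame = base frame: x ahead of the robot, y to its left, z up, the work surface at z = 0. Lengths are in m, angles in rad, forces in N, time in s.
With the tool pointing down it reaches from about 0.35 to 1 m from the base axis. Payload 7.1 kg.
Tool frame: the origin (TCP) lies midway between the tips of the shut fingers; the grasp point (between the pads) lies env.grasp_offset behind it (env.grasp_offset is the distance from the TCP to the grasp point, in m); z points along the fingers, y is the line along which they close (so a half turn about z gives the same grasp; the last joint's range is limited). The gripper opens to 85 mm and grips with 20 to 120 N. Pads are 22 mm wide; open, the fingers measure 114 mm over their backs; the gripper's body (76 mm by 85 mm) begins 54 mm behind the grasp point. The pads swing forward as they close: fully open they stand 13 mm farther back than shut.
Start: joints at [-1.263, 0.423, 1.63, -0, 1.089, -0.019], TCP at [0.201, -0.592, 0.196] pointing down, gripper open.
Joint ranges: [-3, 3], [-0.9, 2.11], [0.09, 2.58], [-1.31, 4.45], [0.11, 2.69], [-2.54, 2.54]. Speed limits (rad/s): [2.39, 2.39, 3.01, 3.14, 3.14, 3.14].

INTERFACE

Orientations are given as a rotation vector (axis times angle).
In Python, from workcell import env, capture, nets gives the robot as it stands.
- The arm moves only by the tool move_arm, never from a script. Its argument "deltas" is one flat list of numbers, 5 for each row, row after row: the closure, from -1 (fully open) to 1 (shut), then the shift along the tool's x, y, z in m, then the turn about the tool's z in degrees. A call has 1 to 8 rows; each row is the pose to reach, as a shift and turn from the pose commanded when the call began, along the tool's axes at that moment; what a row does not reach only later rows make up. A row lasts 1/12 s, in which the tool goes at most 41.7 mm and 7.16 degrees, less where a joint would pass 70% of its speed; a pose out of reach is approached as far as the arm can. A call with a gripper value outside its range is refused whole. The fingers move at their own pace and stop on an object; "grip_force" is the grip in N (left out, the last holds). Time passes only in rows, so rows that repeat a pose let the fingers close. It gives the time, the measured TCP pose, the force, the opening and the grip force at its end, in the units of the state.
- env.get_state(): the state, without advancing time (a new reading comes with each control period).
- capture(name): name is "scene" or "top" or "wrist"; returns a dict with "img" (384x512x3 uint8, red, green, blue), "camera_matrix" (3x3 intrinsics, pixels), "dist" ([k1, k2, p1, p2, k3] as OpenCV has them; the pictures are not rectified), "extrinsics" (4x4, takes a point from world to camera coordinates). Camera axes: x right, y up, looking along -z (the intrinsics and any distortion apply to the point x, -y, -z); pixel columns grow to the right and rows downward; lengths in m; the calibration is good to about 2 mm. A picture is of the moment at which its call begins. There is no depth.
- env.finish_job(): hands the job in; it is judged then, once.
Trained networks look in the newest picture that a camera, given by its name, has taken for a name from the list of things; names that differ only in an ending like _2 or _b are one class to them, and where a whole thing is asked for, a point or a joint stands for the part that bears it (a point fixed in the world has none). Each returns a list of dicts, best first, with "confidence" (0 to 1); they miss things now and then, are a little off and sometimes report something else, mostly with a low value. They report only what shows in the picture. A call takes as long as a camera call. They do not tell look-alikes from the thing itself.
- nets.silhouettes(camera, target): "region" (384x512 bool, what is visible of it) and "uv" ([column, row] in pixels, amid what is visible of it).
- nets.landmark_of(camera, target): "uv" ([column, row] in pixels: a listed point, or the origin of a listed thing).
The state is a dict: "time_s": time; "joints": joint angles; "dq": joint speeds; "tau": joint torques, N m; "eef_pos": TCP position; "tcp_rot": TCP orientation; "contact_force": force on the tool from outside, world axes, zero at the start; "moment": the same for the moment, N m; "width": finger opening in m; "finger_force": force on a finger pad.
Only numpy, scipy, OpenCV 4.12 (cv2) and the standard library are available. Lean on these libraries where they do the work, as an engineer would, in place of code of your own. Each camera call takes 0.05 s, during which the arm holds its last target. There are 200 camera calls.

## Working session

There is one attempt and no reset: what is moved stays moved. The work goes in short steps, Python scripts to look and compute and a tool call to move; the robot and the scene stay as the last step left them, time stands still between calls to the robot, and variables do not carry over. Pictures are saved under pics/ and viewed, at most 10 in all, crops included, and the job is handed in when it is done.

Besides the shell and the picture viewer there is one more tool, called after "Emit:" in YAML: its name, and indented under it one key for each argument. move_arm: Moves the arm, as the interface text tells. Its arguments: {"type":"object","properties":{"deltas":{"type":"array","items":{"type":"number"}},"grip_force":{"type":"number"}},"required":["deltas"]}

```bash
mkdir -p pics
cat > h.py <<'E'
import numpy as np, cv2
from workcell import env, capture, nets
def ray(c,uv):
    p=cv2.undistortPoints(np.array([[uv]],float),c["camera_matrix"],np.array(c["dist"],float))[0,0]
    E=np.array(c["extrinsics"]);R=E[:3,:3];t=E[:3,3]
    return -R.T@t, R.T@np.array([p[0],-p[1],-1.])
def at_z(c,uv,z):
    o,d=ray(c,uv);return o+d*(z-o[2])/d[2]
def proj(c,P):
    E=np.array(c["extrinsics"]);q=(E[:3,:3]@np.atleast_2d(P).T).T+E[:3,3]
    q=q*[1,-1,-1]
    return cv2.projectPoints(q,np.zeros(3),np.zeros(3),c["camera_matrix"],np.array(c["dist"],float))[0][:,0]
def save(c,n): cv2.imwrite("pics/"+n,c["img"][:,:,::-1])
E
python3 - <<'E'
from h import *
s=env.get_state();print({k:np.round(v,3) for k,v in s.items()},env.grasp_offset)
T=capture("top");S=capture("scene")
both=np.vstack([T["img"],S["img"]]);
cv2.imwrite("pics/a.png",T["img"][:,:,::-1]);cv2.imwrite("pics/b.png",S["img"][:,:,::-1])
for n,c in(("top",T),("scene",S)):
  print(n,np.round(ray(c,(256,192)),3).tolist())
  for t in["stage","plate","plate_grip","mat","slab","pad","tray"]:
    try:
      for d in nets.landmark_of(n,t)[:3]: print(t,np.round(d["uv"],1),round(d["confidence"],2),np.round(at_z(c,d["uv"],{"plate":.04,"plate_grip":.065,"slab":.01}.get(t,0)),3))
    except Exception as e: print(t,e)
E
```

```text
{'time_s': np.float64(0.0), 'joints': array([-1.263,  0.424,  1.631, -0.   ,  1.089, -0.019]), 'dq': array([ 0.001, -0.001, -0.001,  0.   ,  0.   , -0.002]), 'tau': array([ 2.0000e-03, -5.5739e+01, -2.8174e+01, -0.0000e+00,  7.0000e-03,
        0.0000e+00]), 'eef_pos': array([ 0.2  , -0.591,  0.195]), 'tcp_rot': array([-3.098, -0.511,  0.   ]), 'contact_force': array([-0.226,  0.058, -1.127]), 'moment': array([-0.023, -0.015,  0.029]), 'finger_force': np.float64(0.0), 'width': np.float64(0.086)} 0.0187
top [[0.381, -0.018, 1.464], [0.061, 0.01, -0.998]]
stage [253.6 158.2] 0.6 [0.578 0.003 0.   ]
plate [364.6 280.3] 0.96 [ 0.196 -0.332  0.04 ]
plate [250.7 166.6] 0.9 [0.547 0.012 0.04 ]
plate_grip [365.8 283.7] 0.71 [ 0.189 -0.329  0.065]
plate_grip [251.2 165.9] 0.64 [0.546 0.01  0.065]
mat [144.1 190.3] 0.88 [0.481 0.351 0.   ]
slab [250.  167.2] 0.6 [0.548 0.015 0.01 ]
pad it knows: bottle, jar, mat, pick, plate, plate_grip, rock, slab, stage, tray
tray [358.4 186.8] 0.85 [ 0.484 -0.326  0.   ]
scene [[1.398, -0.061, 0.864], [-0.763, 0.046, -0.645]]
stage [262.3 243.4] 0.91 [0.587 0.005 0.   ]
plate [266.2 224.5] 0.69 [0.557 0.017 0.04 ]
plate [148.2 156.5] 0.6 [ 0.228 -0.334  0.04 ]
plate_grip [150.7 150.9] 0.86 [ 0.233 -0.322  0.065]
plate_grip [266.1 217. ] 0.73 [0.554 0.016 0.065]
mat [376.5 216.1] 0.63 [0.501 0.337 0.   ]
slab [376.9 211.8] 0.54 [0.494 0.338 0.01 ]
slab [263.6 232. ] 0.53 [0.554 0.011 0.01 ]
pad it knows: bottle, jar, mat, pick, plate, plate_grip, rock, slab, stage, tray
tray [141.  218.1] 0.74 [ 0.471 -0.331  0.   ]
```

View pics/a.png

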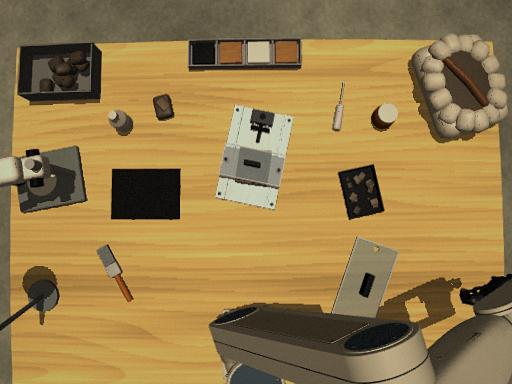

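View pics/b.png

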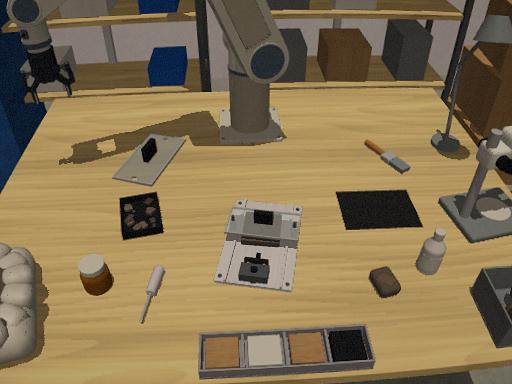

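The smaller plate is on the stage (top view, about 251,163) and the big look-alike lies at (365,283). The mat is at (146,194), left of the stage. I'll refine the poses next.

```bash
cat >> h.py <<'E'
def rect(c,reg,z):
    m=reg.astype(np.uint8); cs=cv2.findContours(m,0,1)[0]; k=max(cs,key=cv2.contourArea)[:,0]
    W=np.array([at_z(c,p,z)[:2] for p in k.astype(float)])
    (x,y),(w,h),a=cv2.minAreaRect((W*1000).astype(np.float32)); return np.round([x,y,w,h,a],1)
E
python3 - <<'E'
from h import *
T=capture("top")
for t,z in (("mat",.004),("stage",.01),("plate",.046),("plate_grip",.084)):
  for d in nets.silhouettes("top",t)[:2]: print(t,round(d["confidence"],2),np.round(d["uv"]),rect(T,d["region"],z))
cv2.imwrite("pics/c.png",cv2.resize(T["img"][90:225,200:310,::-1],None,fx=4.4,fy=4.4,interpolation=2))
E
```

```text
mat 0.91 [147. 192.] [471.7 347.3 218.1 157.7  89.6]
mat 0.21 [163. 104.] [750.1 291.4  82.2  57.7  14.3]
stage 0.69 [249. 165.] [557.7   6.7 199.1 105.9  77.3]
stage 0.56 [253. 145.] [668.9 -17.6 189.5 120.4  77.8]
plate 0.76 [365. 279.] [ 192.8 -331.8  141.3  245.9   69.9]
plate 0.72 [250. 163.] [554.6   6.6 193.4 103.5  78. ]
plate_grip 0.96 [252. 164.] [549.3   6.2 189.4 100.1  77. ]
plate_grip 0.91 [366. 280.] [ 199.4 -322.6  135.   237.9   69.9]
```

View pics/c.png

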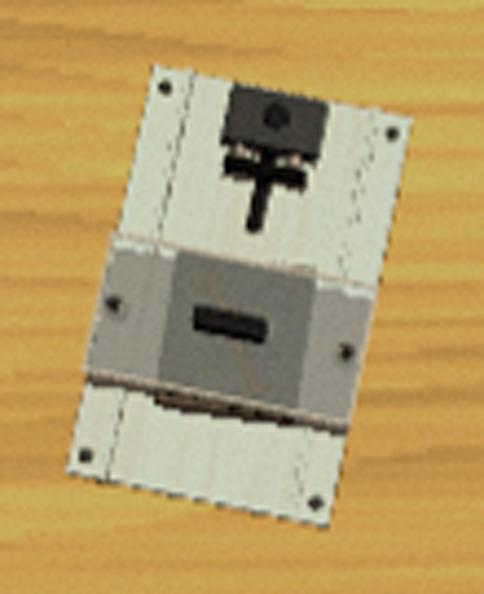

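The T-shaped black stop shows around crop (265,172) and the handle at (231,324). I'll move over the plate for a wrist view.

Emit:
move_arm:
  deltas: [-1, 0.51, -0.455, -0.055, -59, -1, 0.51, -0.455, -0.055, -59, -1, 0.51, -0.455, -0.055, -59, -1, 0.51, -0.455, -0.055, -59, -1, 0.51, -0.455, -0.055, -59, -1, 0.51, -0.455, -0.055, -59, -1, 0.51, -0.455, -0.055, -59, -1, 0.51, -0.455, -0.055, -59]

```text
time_s: 1.62
eef_pos: [0.3651, -0.3011, 0.2227]
tcp_rot: [2.469, 1.941, 0.0]
contact_force: [1.2, -0.1, 0.1]
width: 0.0853
finger_force: 0.0
```

```bash
cat >> h.py <<'E'
from scipy.spatial.transform import Rotation as Ro
def go(target,yaw):  # target TCP, yaw of tool y (deg): print tool-frame shift and turn
    s=env.get_state();R=Ro.from_rotvec(s["tcp_rot"]).as_matrix()
    d=R.T@(np.array(target)-s["eef_pos"]); cy=np.degrees(np.arctan2(R[1,1],R[0,1]))
    print("t",round(float(s["time_s"]),2),"pos",np.round(s["eef_pos"],4),"yaw",round(cy,2),"tilt",np.round(R[:2,2],4),"F",np.round(s["contact_force"],1),"w",np.round(s["width"],4),"q6",np.round(s["joints"][5],2))
    print("shift",np.round(d,4),"turn",round(-((yaw-cy+90)%180-90),2))
E
python3 -c "
from h import *
go((.54,.005,.25),-12)"
```

```text
t 1.62 pos [ 0.3651 -0.3011  0.2227] yaw -13.65 tilt [ 0.0005 -0.0004] F [ 1.2 -0.1  0.1] w 0.0853 q6 -0.48
shift [ 0.3387  0.0978 -0.0274] turn -1.65
```

Emit:
move_arm:
  deltas: [-1, 0.33, 0.098, -0.027, -2, -1, 0.33, 0.098, -0.027, -2, -1, 0.33, 0.098, -0.027, -2, -1, 0.33, 0.098, -0.027, -2, -1, 0.33, 0.098, -0.027, -2, -1, 0.33, 0.098, -0.027, -2, -1, 0.33, 0.098, -0.027, -2, -1, 0.33, 0.098, -0.027, -2]

```text
time_s: 2.28
eef_pos: [0.534, -0.0145, 0.2488]
tcp_rot: [2.441, 1.977, 0.001]
contact_force: [1.0, -0.5, -0.1]
width: 0.0854
finger_force: 0.0
```

Emit:
move_arm:
  deltas: [-1, 0, 0, 0, 0, -1, 0, 0, 0, 0]

```text
time_s: 2.45
eef_pos: [0.534, -0.0146, 0.2484]
tcp_rot: [2.437, 1.982, 0.0]
contact_force: [-1.1, -0.9, -0.6]
width: 0.0853
finger_force: 0.0
```

Run:
```python
from h import *
W=capture("wrist"); go((.554,.0065,.15),-12)
print(np.round(ray(W,(256,192)),3).tolist())
for t,z in (("plate",.046),("plate_grip",.084),("stage",.01),("slab",.03)):
  for d in nets.silhouettes("wrist",t)[:2]: print(t,round(d["confidence"],2),np.round(d["uv"]),rect(W,d["region"],z))
for t,z in (("plate",.04),("plate_grip",.065)):
  for d in nets.landmark_of("wrist",t)[:2]: print(t,d,at_z(W,d["uv"],z))
save(W,"d.png")
```

```text
t 2.5 pos [ 0.5331 -0.0159  0.2481] yaw -11.85 tilt [-0.0006 -0.0003] F [-0.3 -0.4 -0.4] w 0.0852 q6 0.16
shift [0.0263 0.0159 0.0981] turn 0.15
[[0.547, 0.05, 0.428], [-0.059, -0.265, -0.963]]
plate 0.86 [269. 128.] [553.1   9.  192.5 102.4  77.4]
plate 0.83 [ 70. 374.] [ 189.2 -264.1   39.1   60.1   77.4]
plate_grip 0.76 [ 63. 371.] [ 225.7 -231.4   38.3   57.9   77.4]
plate_grip 0.69 [270. 129.] [552.2  13.5 172.4  91.5  77.6]
stage 0.88 [326. 121.] [669.3 -16.8 191.7 127.3  76.9]
stage 0.35 [363. 135.] [671.8 -18.6  66.1  19.1  75.8]
slab 0.81 [224. 123.] [499.4  22.9  79.8   6.1  76.7]
plate {'uv': [269.3, 134.8], 'confidence': 0.77} [0.55334566 0.01073236 0.04      ]
plate_grip {'uv': [271.1, 139.0], 'confidence': 0.68} [0.55399478 0.00821312 0.065     ]
```

View pics/d.png

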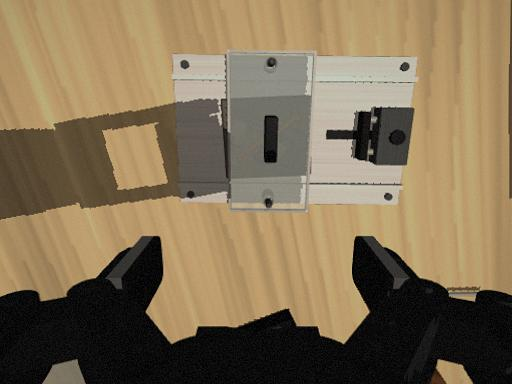

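The wrist view shows the handle at (271,138), pins at (271,63) and (268,203), and the pad's face at about column 357. Next I measure these exactly.

Run:
```python
from h import *
W=capture("wrist");g=cv2.cvtColor(W["img"],cv2.COLOR_RGB2GRAY)
def blob(u,v,r,th,z):
    y0,x0=v-r,u-r; m=(g[y0:v+r+1,x0:u+r+1]<th).astype(np.uint8)
    n,l,st,ce=cv2.connectedComponentsWithStats(m)
    i=1+np.argmax(st[1:,4]);uv=ce[i]+[x0,y0];p=at_z(W,uv,z);print(uv.round(1),st[i],p.round(4));return p
a=blob(271,63,8,70,.058);b=blob(268,203,8,70,.058)
h=blob(271,138,32,50,.084)
d=(a-b)[:2];print(np.linalg.norm(d),np.degrees(np.arctan2(d[1],d[0]))-90,(a+b)/2)
# stage corner screws
for z in(.01,):
  for uv in((185,65),(405,67),(191,195),(389,196)): print(at_z(W,uv,z).round(4))
print("pad face",at_z(W,(357,135),.034).round(4),at_z(W,(326,134),.01).round(4))
go((.554,.008,.15),-12.5)
```

```text
[271.1  58.9] [ 4  0  9  9 57] [0.5701 0.089  0.058 ]
[268.8 199.8] [ 6  1  7  9 50] [ 0.5354 -0.0675  0.058 ]
[270.8 135.6] [ 25   7  14  47 597] [0.5528 0.0109 0.084 ]
0.16035841825379 -12.523435097894719 [0.55274278 0.01073427 0.058     ]
[0.468  0.1099 0.01  ]
[0.7326 0.05   0.01  ]
[ 0.4309 -0.0531  0.01  ]
[ 0.6963 -0.1117  0.01  ]
pad face [ 0.6576 -0.0161  0.034 ] [ 0.6251 -0.0101  0.01  ]
t 2.85 pos [ 0.5329 -0.0175  0.2484] yaw -12.08 tilt [-0.0001 -0.    ] F [ 0.3 -0.1  0.1] w 0.0853 q6 0.16
shift [0.0294 0.0153 0.0984] turn 0.42
```

```bash
python3 -c "
from h import *
go((.5532,.0105,.12),-12.5)"
```

```text
t 2.85 pos [ 0.5329 -0.0175  0.2484] yaw -12.08 tilt [-0.0001 -0.    ] F [ 0.3 -0.1  0.1] w 0.0853 q6 0.16
shift [0.0317 0.014  0.1284] turn 0.42
```

Emit:
move_arm:
  deltas: [-1, 0.032, 0.014, 0.03, 0.4, -1, 0.032, 0.014, 0.06, 0.4, -1, 0.032, 0.014, 0.09, 0.4, -1, 0.032, 0.014, 0.12, 0.4, -1, 0.032, 0.014, 0.128, 0.4, -1, 0.032, 0.014, 0.128, 0.4, -1, 0.032, 0.014, 0.128, 0.4]

```text
time_s: 3.43
eef_pos: [0.554, 0.0115, 0.121]
tcp_rot: [2.449, 1.968, 0.0]
contact_force: [-0.3, 0.2, 0.9]
width: 0.085
finger_force: 0.0
```

Run:
```python
from h import *
W=capture("wrist"); go((.5532,.0105,.053),-12.5)
g=cv2.cvtColor(W["img"],cv2.COLOR_RGB2GRAY);p=proj(W,[.5532,.0105,.084])[0];print(p,proj(W,[[.5711,.0906,.058],[.5355,-.0695,.058]]))
W["img"][int(p[1])-1:int(p[1])+2,int(p[0])-1:int(p[0])+2]=[255,0,0];save(W,"e.png")
```

```text
t 3.48 pos [0.5548 0.0115 0.1219] yaw -12.41 tilt [ 0.0022 -0.    ] F [-0.3 -0.3  0.8] w 0.0853 q6 0.22
shift [-0.0013 -0.0015  0.0689] turn 0.09
[257.78694628 200.23208786] [[257.9685433   81.61382805]
 [257.74050569 282.26277596]]
```

View pics/e.png

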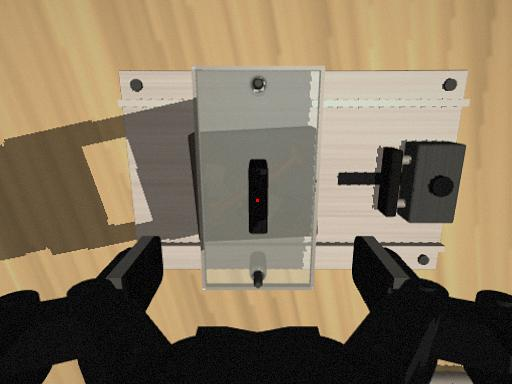

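The projected handle centre (red, 258,200) sits on the bar, midway between the fingers. I'll descend and grip.

Emit:
move_arm:
  deltas: [-1, -0.001, -0.001, 0.02, 0, -1, -0.001, -0.001, 0.04, 0, -1, -0.001, -0.001, 0.055, 0, -1, -0.001, -0.001, 0.068, 0, -1, -0.001, -0.001, 0.068, 0, -1, -0.001, -0.001, 0.068, 0]

```text
time_s: 3.98
eef_pos: [0.5534, 0.0109, 0.0537]
tcp_rot: [2.447, 1.968, 0.002]
contact_force: [0.1, -0.4, 0.1]
width: 0.0856
finger_force: 0.0
```

Emit:
move_arm:
  deltas: [0.3, 0, 0, 0, 0, 0.5, 0, 0, 0, 0, 0.8, 0, 0, 0, 0, 1, 0, 0, 0, 0, 1, 0, 0, 0, 0, 1, 0, 0, 0, 0, 1, 0, 0, 0, 0, 1, 0, 0, 0, 0]
  grip_force: 30

```text
time_s: 4.65
eef_pos: [0.5523, 0.0111, 0.0523]
tcp_rot: [-2.448, -1.969, 0.0]
contact_force: [-0.6, -0.0, -0.2]
width: -0.0002
finger_force: 0.0
```

Run:
```python
from h import *
go((.5532,.0105,.14),-12.5);s=env.get_state();print(s["finger_force"],s["moment"])
```

```text
t 4.65 pos [0.5523 0.0111 0.0523] yaw -12.38 tilt [-0.0001  0.    ] F [-0.6 -0.  -0.2] w -0.0002 q6 0.21
shift [-0.0004  0.001  -0.0877] turn 0.12
0.0 [-0.00332842  0.02525401 -0.00667877]
```

The fingers closed on nothing, so I look again.

Run:
```python
from h import *
W=capture("wrist");S=capture("scene")
im=np.hstack([W["img"],S["img"][150:342,170:362].repeat(2,0).repeat(2,1)])
cv2.imwrite("pics/f.png",cv2.resize(im,(800,344))[:,:,::-1])
```

```text
(no output)
```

View pics/f.png

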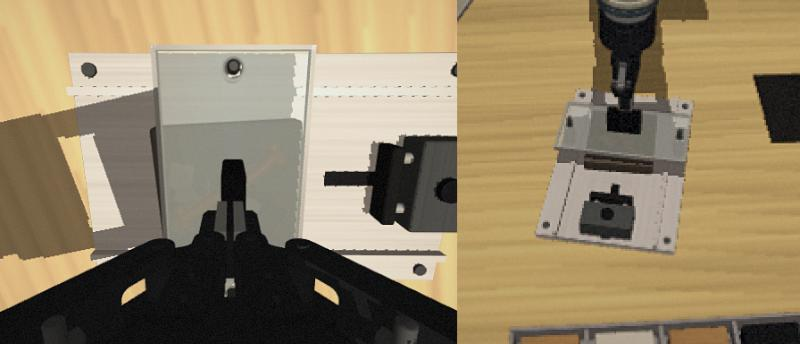

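Run:
```python
from h import *
s=env.get_state();p=s["eef_pos"];u=Ro.from_euler('z',-12.4,degrees=True).as_matrix()
C=np.array([.5532,.0105,0])
out=[]
for n in("wrist","scene"):
  c=capture(n);im=cv2.resize(c["img"],None,fx=3,fy=3,interpolation=2)[:,:,::-1].copy()
  for z,col in((.046,(0,255,0)),(.084,(0,0,255))):
    q=np.array([C+u@[a,b,z] for a,b in((-.007,-.025),(.007,-.025),(.007,.025),(-.007,.025))])
    cv2.polylines(im,[np.int32(proj(c,q)*3+1)],True,col,1)
  t=proj(c,[p,p+[0,0,.0187],p+[0,0,.05]])*3+1;print(n,t/3)
  for k in t: cv2.circle(im,tuple(int(v) for v in k),3,(255,255,0),-1)
  m=t[0].astype(int)
  out.append(im[max(m[1]-260,0):max(m[1]-260,0)+400,m[0]-190:m[0]+190])
out[1]=cv2.resize(out[1][100:350,100:337],(380,400))
cv2.imwrite("pics/g.png",np.hstack(out))
```

```text
wrist [[259.18326002 217.06225059]
 [259.3369942  228.9794127 ]
 [259.68221056 255.72330947]]
scene [[264.26154297 220.39250692]
 [264.35650528 215.18298481]
 [264.51923129 206.20848637]]
```

View pics/g.png

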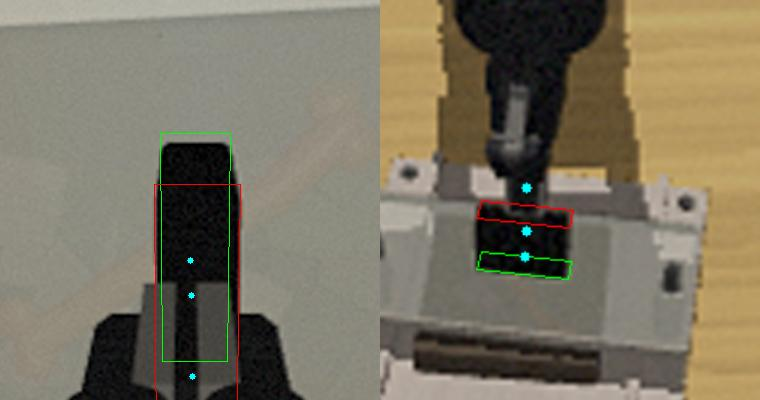

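Emit:
move_arm:
  deltas: [1, 0, 0, -0.002, 0, 1, 0, 0, -0.004, 0, 1, 0, 0, -0.006, 0, 1, 0, 0, -0.006, 0, 1, 0, 0, -0.006, 0]

```text
time_s: 5.27
eef_pos: [0.5525, 0.0111, 0.0586]
tcp_rot: [2.448, 1.969, 0.001]
contact_force: [-0.6, -0.3, 0.0]
width: -0.0
finger_force: 0.0
```

Run:
```python
from h import *
s=env.get_state();print({k:np.round(s[k],4) for k in("time_s","eef_pos","contact_force","moment","width","finger_force")})
W=capture("wrist");g=cv2.cvtColor(W["img"],cv2.COLOR_RGB2GRAY)
print(g[185:260:5,225:295:3])
```

```text
{'time_s': np.float64(5.2667), 'eef_pos': array([0.5525, 0.0111, 0.0586]), 'contact_force': array([-0.5695, -0.2755,  0.0101]), 'moment': array([-0.031 , -0.0104,  0.0095]), 'width': np.float64(-0.0), 'finger_force': np.float64(0.0)}
[[142 140 141 142 140 143 141 142   0   1   6  17   2   5   9   0 106 140
  143 141 140 143 143 145]
 [142 139 142 138 137 142 141 144   7  11   7   0   8  15   6  18  39 138
  143 142 146 146 142 142]
 [139 145 139 139 141 142 137 134  15  11  17  14  17  14   5   1   1 147
  145 143 142 142 137 140]
 [140 140 142 140 140 138 137 138   4  11  15  11   7   7  18  11  10 145
  140 135 136 141 141 140]
 [141 141 142 143 139 142 138 137   5  15  15  16  13  15  19  24   9 138
  137 138 142 136 139 139]
 [142 137 139 144 139 136 139 135  10  19  16  21  21  15   6  17   7 144
  139 135 135 139 137 139]
 [138 137 144 136 139 141 140 140  15  17  18  13  18   7  12   8  24 138
  136 134 141 134 139 136]
 [139 139 140 145 141 140 140 137   2  10  12  13  12  13  20  18  23 145
  143 142 137 137 137 136]
 [138 142 140 143 140 141 110  62  70  74   6   1  56  69  72  74  18 147
  142 143 141 145 138 134]
 [140 141 139 135 143 133  78  71  71  67  11  23  49  66  72  73  35 140
  143 145 145 142 136 137]
 [139 137 113  11   0  14  74  71  71  72  15  18  47  66  69  69  37  13
    3  26 141 136 139 135]
 [142  13  13  18  14  11  72  69  68  67   0  19  46  71  69  73  63  14
   20   2  15  95 134 136]
 [118  15  18  21  18  32  68  74  69  72  16  26  41  72  71  71  66  16
   26  22  25  35 137 136]
 [ 25  19  22  19  17  47  76  70  70  68  20  13  33  69  66  69  69  19
   15  21  11  11 145 139]
 [  3   7  23  14  23  63  73  68  72  72   6  11  36  71  72  71  72  17
   21  15  14  15  69 134]]
```

Run:
```python
from h import *
S=capture("scene");g=cv2.cvtColor(S["img"],cv2.COLOR_RGB2GRAY);b=cv2.cvtColor(cv2.imread("pics/b.png"),cv2.COLOR_BGR2GRAY)
np.set_printoptions(linewidth=200)
print(b[200:232:1,248:284:2]);print(g[200:232:1,248:284:2])
W=capture("wrist");w=cv2.cvtColor(W["img"],cv2.COLOR_RGB2GRAY);print(w[160:190:2,245:280:2])
p=env.get_state()["eef_pos"]
print(proj(W,p),proj(W,[.5585,.0349,.046]),proj(W,[.5585,.0349,.084]),proj(W,[.5585,.0349,.052]))
```

```text
[[160 158 158 159 159 155 158 156 159 156 156 156 155 155 155 154 154 153]
 [167 164 169 141 153 151 152 155 153 155 154 155 155 154 153 152 164 167]
 [166 168 167 166 167 171 167 163 158 123 151 151 161 155 161 159 162 159]
 [167 167 169 167 167 169 168 171 168 162 176 167 162 164 131 159 161 163]
 [163 167 166 166 168 166 166 170 167 165 168 170 167 166 165 175 166 154]
 [167 168 165 168 169 169 170 168 167 165 166 170 166 167 167 169 171 167]
 [169 167 165 166 167 167 168 171 170 163 168 168 170 167 166 170 168 170]
 [170 168 169 166 170 171 170 168 167 164 169 171 165 166 167 168 171 171]
 [140 151 153 160 169 175 173 172 169 163 171 169 169 166 168 169 168 168]
 [122 129 115 111 114 125 156 164 168 164 174 173 171 169 170 168 169 170]
 [162 137 139  39  38  41  61  77  90 121 140 156 162 162 171 170 171 168]
 [151 161 161  53  24  23  14  32  24  42  52  71  77 143 145 152 153 166]
 [112 118 118  20  27  19  25  13  15  12  15  20  29 131 129 129 129 136]
 [108 109 105   8   5   7  18  23  24  22  29  24  33 127 127 121 121 124]
 [108 111 113   2   8  14  14   3   0  23  24  28 
[... 4247 characters left out ...]
4 136 137 135 135 138 138 139 138 143 142 139 142 139]
 [142 142 129  49   7   0   0   6   0   0   1   0  17 113 142 139 141 137]
 [140 144  95   9  13  12   9  11   1  14   4  10  15  40 138 141 139 141]
 [141 143  53  14  12   5   9  19   5  19  13  19   5   0 151 140 139 141]
 [142 145  24  10  17   6  11  14   0  16  19  16  12   6 116 141 144 143]
 [140 147   2   0   1  14  11   1   7  16  20   9   1  14  98 143 141 142]
 [143 134   3  15   1   4   9  13   3   2   4   2   9   9  79 146 144 143]
 [140 134   2   7   6  13   0   9   5   4  17   6  15   5  39 147 144 138]]
[[258.77359555 216.74034847]] [[260.1482209  172.39059241]] [[260.80170597 188.36505848]] [[260.23463008 174.50328735]]
```

Run:
```python
from h import *
np.set_printoptions(linewidth=200,suppress=True)
W=capture("wrist");s=env.get_state();R=Ro.from_rotvec(s["tcp_rot"]).as_matrix()
f=lambda *v: proj(W,s["eef_pos"]+R@np.array(v)).round(1)[0]
for y in(-.0425,.0425):
  for x in(-.011,.011):
    print(y,x,f(x,y,-.013),f(x,y,-.04))
E=np.array(W["extrinsics"]);c=-E[:3,:3].T@E[:3,3];print("cam in tool",R.T@(c-s["eef_pos"]), "axes",(E[:3,:3]@R).round(3).tolist())
e=cv2.imread("pics/e.png",0);print(e[225:290:5,90:180:4])
```

```text
-0.0425 -0.011 [184.4 242.9] [172.1 266.6]
-0.0425 0.011 [182.  206.2] [168.8 224.3]
0.0425 -0.011 [333.4 242.7] [346.4 266.4]
0.0425 0.011 [335.8 206. ] [349.6 224.1]
cam in tool [ 0.0660697  -0.00081593 -0.17949198] axes [[-0.001, 1.0, 0.0], [0.966, 0.001, 0.26], [0.26, 0.001, -0.966]]
[[ 90  92  83  84  84  82  77  82  91  84  85  86  92  92  94  93  92  92  96  94  94  92  96]
 [ 87  92  89  79  78  85  86  89  88  86  90  89  92  93  97  93  92  94  96  93  93  95  91]
 [ 86  86  88  90  84  89  87  89  89  91  89  81  94  89  90  91  89  90  94  92  98  96  97]
 [ 86  89  89  90  83  81  90  86  87  87 110 183  76  56  60  40   9   0 199 190 155 192 189]
 [ 82  89  90  86  93 175 169 175 175 174 177  89  58  56  33  10  13   0 104  99  99  99 100]
 [168 174 175 178 176 168 163 174 180  15  57  56  54  42   4   8   5   1 162 192 193 193 194]
 [162 171 175 175 177 170 170  12   6  54  55  59  39  14   5   3   1   1 149 192 193 194 193]
 [165 165 174 173 175 182   0   8  55  57  56  41  11   3  17  11   6  11 104 186 185 187 187]
 [170 165 168 174 183   8  10  54  61  59  43  12  17  18   8   8  14  14  31 186 188 191 189]
 [172 166 166  98  16  19  56  55  58  53  11  14  16   5  16  10   5  14   1 167 165 167 157]
 [171 168  64   7  15  58  55  58  51   8   9   8  14   3   4   7  14   1  33 171 166 168 166]
 [  7  10  18  15   4  60  74  75  15   0   8  13  19   0  13   0  15   5 146 175 169 165 168]
 [  9  11   0  16  11  16  62  74  19   4   7   6  12   0  10  13  15   0 174 178 167 167 168]]
```

Emit:
move_arm:
  deltas: [1, 0, 0, -0.03, 0, 1, 0, 0, -0.06, 0, 1, 0, 0, -0.06, 0, 1, 0, 0, -0.06, 0]

```text
time_s: 5.8
eef_pos: [0.5538, 0.0111, 0.12]
tcp_rot: [2.446, 1.967, 0.005]
contact_force: [0.3, 0.3, -0.7]
width: 0.0002
finger_force: 0.0
```

Run:
```python
from h import *
S=capture("scene");W=capture("wrist");s=env.get_state();p=s["eef_pos"];print(p,s["width"])
o=[]
for c in(W,S):
  im=cv2.resize(c["img"],None,fx=4,fy=4,interpolation=2)[:,:,::-1].copy()
  t=proj(c,[p,p+[0,0,.0187]])*4+1
  for k in t: cv2.circle(im,tuple(int(v) for v in k),3,(0,255,255),-1)
  m=t[0].astype(int);o.append(im[m[1]-200:m[1]+200,m[0]-200:m[0]+200])
cv2.imwrite("pics/i.png",np.clip(np.hstack(o).astype(float)*1.6,0,255).astype(np.uint8))
```

```text
[0.55185968 0.01108384 0.11787514] -0.0002069278843763006
```

View pics/i.png

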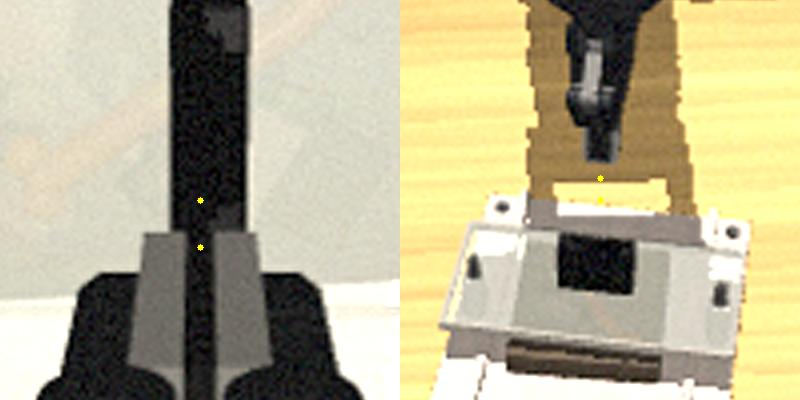

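The last picture shows the real fingertips (scene crop 600,162) about 32 mm above the reported TCP (600,200), so I shut them just above the bar. The plate hasn't moved. I'll go about 30 mm deeper, watching the force.

Emit:
move_arm:
  deltas: [-1, 0, 0, 0, 0, -1, 0, 0, 0, 0, -1, 0, 0, 0, 0, -1, 0, 0, 0.03, 0, -1, 0, 0, 0.055, 0, -1, 0, 0, 0.066, 0, -1, 0, 0, 0.075, 0, -1, 0, 0, 0.075, 0]

```text
time_s: 6.57
eef_pos: [0.5511, 0.0111, 0.0416]
tcp_rot: [-2.446, -1.968, 0.004]
contact_force: [0.2, 0.4, 0.7]
width: 0.0857
finger_force: 0.0
```

Emit:
move_arm:
  deltas: [-1, 0, 0, 0.005, 0, -1, 0, 0, 0.01, 0, -1, 0, 0, 0.015, 0, -1, 0, 0, 0.019, 0, -1, 0, 0, 0.019, 0]

```text
time_s: 6.98
eef_pos: [0.5521, 0.0111, 0.0239]
tcp_rot: [-2.448, -1.969, 0.001]
contact_force: [-0.7, -0.5, 0.7]
width: 0.0857
finger_force: 0.0
```

Run:
```python
from h import *
go((.5532,.0105,.025),-12.5)
```

```text
t 6.98 pos [0.5521 0.0111 0.0239] yaw -12.38 tilt [-0.0006  0.    ] F [-0.7 -0.5  0.7] w 0.0857 q6 0.21
shift [-0.0003  0.0012 -0.0011] turn 0.12
```

Emit:
move_arm:
  deltas: [0.3, 0, 0, 0, 0, 0.6, 0, 0, 0, 0, 1, 0, 0, 0, 0, 1, 0, 0, 0, 0, 1, 0, 0, 0, 0, 1, 0, 0, 0, 0, 1, 0, 0, 0, 0, 1, 0, 0, 0, 0]
  grip_force: 40

```text
time_s: 7.65
eef_pos: [0.5526, 0.0111, 0.0246]
tcp_rot: [2.448, 1.969, 0.001]
contact_force: [-0.3, -0.1, 2.8]
width: 0.0136
finger_force: 45.1
```

Gripped (14 mm). Lifting straight up.

Emit:
move_arm:
  deltas: [1, 0, 0, -0.003, 0, 1, 0, 0, -0.006, 0, 1, 0, 0, -0.01, 0, 1, 0, 0, -0.014, 0, 1, 0, 0, -0.018, 0, 1, 0, 0, -0.022, 0, 1, 0, 0, -0.026, 0, 1, 0, 0, -0.03, 0]

```text
time_s: 8.32
eef_pos: [0.5521, 0.0111, 0.0547]
tcp_rot: [-2.448, -1.969, 0.0]
contact_force: [0.7, -0.3, -1.6]
width: 0.0133
finger_force: 44.3
```

Emit:
move_arm:
  deltas: [1, 0, 0, -0.01, 0, 1, 0, 0, -0.025, 0, 1, 0, 0, -0.045, 0, 1, 0, 0, -0.065, 0, 1, 0, 0, -0.08, 0, 1, 0, 0, -0.08, 0, 1, 0, 0, -0.08, 0]

```text
time_s: 8.9
eef_pos: [0.5529, 0.0111, 0.1353]
tcp_rot: [2.447, 1.968, 0.003]
contact_force: [-0.3, 0.1, -3.2]
width: 0.0131
finger_force: 44.3
```

Run:
```python
from h import *
W=capture("wrist");T=capture("top");S=capture("scene")
for z in(0.15,):
  for n,c in(("wrist",W),("top",T),("scene",S)):
    for d in nets.silhouettes(n,"plate")[:2]: print(n,round(d["confidence"],2),np.round(d["uv"]),rect(c,d["region"],z))
for d in nets.silhouettes("top","mat")[:1]+nets.silhouettes("scene","mat")[:1]: print(rect(T,d["region"],.004),rect(S,d["region"],.004))
go((.4717,.3473,.134),0)
print(env.get_state()["moment"])
cv2.imwrite("pics/j.png",np.hstack([cv2.resize(W["img"],(400,300)),cv2.resize(S["img"],(400,300))])[:,:,::-1])
```

```text
wrist 0.83 [260. 149.] [555.4  24.5 163.1 105.8  77.9]
top 0.9 [263. 165.] [536.4 -79.   28.4  94.   89.2]
top 0.82 [365. 282.] [ 201.5 -306.2  130.1  238.7   70.3]
scene 0.75 [150. 157.] [ 386.9 -291.3  121.8  235.8   70.2]
scene 0.55 [263. 192.] [544.9   8.8 194.4 115.1  77.9]
[473.3 345.8 219.8 160.7  89.6] [ 356.  -338.9  250.1  220.     2.6]
[ 414.  -390.3  122.3  263.5    2.1] [471.8 346.  220.7 164.7  89.7]
t 9.3 pos [0.5519 0.0111 0.1336] yaw -12.38 tilt [-0.0013  0.    ] F [-0.1 -0.3 -2.8] w 0.0133 q6 0.21
shift [ 3.112e-01 -1.505e-01 -3.000e-04] turn -12.38
[ 0.01557534  0.03487847 -0.02047865]
```

View pics/j.png

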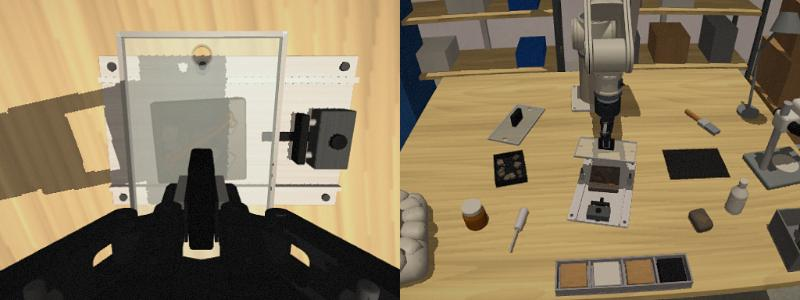

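The plate is level and clear of the pins. I'll carry it to the mat with a slow turn.

Emit:
move_arm:
  deltas: [1, 0.01, -0.005, 0, -1, 1, 0.03, -0.015, 0, -3, 1, 0.055, -0.027, 0, -5, 1, 0.08, -0.039, 0, -7, 1, 0.106, -0.051, 0, -9, 1, 0.132, -0.064, 0, -11, 1, 0.158, -0.076, 0, -12, 1, 0.184, -0.089, 0, -12]

```text
time_s: 9.97
eef_pos: [0.5041, 0.2117, 0.1343]
tcp_rot: [-2.227, -2.216, -0.0]
contact_force: [0.5, -0.0, -2.3]
width: 0.0132
finger_force: 44.4
```

```bash
python3 -c "
from h import *
go((.4725,.3465,.134),-.4)"
```

```text
t 9.97 pos [0.5041 0.2117 0.1343] yaw -0.28 tilt [-0.0001  0.0001] F [ 0.5 -0.  -2.3] w 0.0132 q6 0.38
shift [ 0.1346 -0.0322  0.0003] turn 0.12
```

Emit:
move_arm:
  deltas: [1, 0.026, -0.006, 0, 0, 1, 0.052, -0.012, 0, 0, 1, 0.077, -0.018, 0, 0, 1, 0.1, -0.024, 0, 0, 1, 0.12, -0.029, 0, 0, 1, 0.132, -0.032, 0, 0, 1, 0.135, -0.032, 0, 0, 1, 0.135, -0.032, 0, 0]

```text
time_s: 10.63
eef_pos: [0.4734, 0.3457, 0.1341]
tcp_rot: [2.227, 2.216, -0.001]
contact_force: [-0.2, -0.6, -2.4]
width: 0.013
finger_force: 44.3
```

Emit:
move_arm:
  deltas: [1, 0, 0, 0.02, 0, 1, 0, 0, 0.04, 0, 1, 0, 0, 0.06, 0, 1, 0, 0, 0.08, 0, 1, 0, 0, 0.095, 0, 1, 0, 0, 0.11, 0, 1, 0, 0, 0.118, 0, 1, 0, 0, 0.124, 0]

```text
time_s: 11.3
eef_pos: [0.4736, 0.3437, 0.0093]
tcp_rot: [-2.23, -2.213, 0.003]
contact_force: [0.7, -1.2, -3.2]
width: 0.0132
finger_force: 44.2
```

```bash
python3 -c "
from h import *
go((.4725,.3465,-.0114),-.4)
W=capture('top')
for d in nets.silhouettes('top','plate')[:3]: print(round(d['confidence'],2),np.round(d['uv']),rect(W,d['region'],.03))"
```

```text
t 11.3 pos [0.4736 0.3437 0.0093] yaw -0.44 tilt [-0.0013 -0.0011] F [ 0.7 -1.2 -3.2] w 0.0132 q6 0.62
shift [ 0.0028 -0.0011  0.0207] turn -0.04
0.79 [160. 191.] [4.755e+02 2.951e+02 9.930e+01 9.710e+01 1.000e-01]
0.79 [365. 280.] [ 185.4 -332.3  139.1  260.8   70.3]
0.43 [264. 127.] [667.3 -18.   56.7  11.7  80.5]
```

Emit:
move_arm:
  deltas: [1, 0.002, -0.001, 0.004, 0, 1, 0.003, -0.001, 0.008, 0, 1, 0.003, -0.001, 0.012, 0, 1, 0.003, -0.001, 0.015, 0, 1, 0.003, -0.001, 0.017, 0, 1, 0.003, -0.001, 0.018, 0, 1, 0.003, -0.001, 0.019, 0, 1, 0.003, -0.001, 0.019, 0]

```text
time_s: 12.07
eef_pos: [0.4727, 0.3481, -0.0088]
tcp_rot: [-2.229, -2.214, 0.0]
contact_force: [-1.2, 0.6, -2.6]
width: 0.0133
finger_force: 44.3
```

Emit:
move_arm:
  deltas: [1, 0, 0, 0.001, 0, 1, 0, 0, 0.001, 0, 1, 0, 0, 0.001, 0]

```text
time_s: 12.32
eef_pos: [0.4728, 0.3481, -0.0096]
tcp_rot: [2.229, 2.214, 0.0]
contact_force: [0.0, 0.3, -3.0]
width: 0.0132
finger_force: 44.3
```

Emit:
move_arm:
  deltas: [1, 0, 0, 0.001, 0, 1, 0, 0, 0.001, 0, 1, 0, 0, 0.001, 0]

```text
time_s: 12.57
eef_pos: [0.4728, 0.3481, -0.0107]
tcp_rot: [-2.229, -2.214, 0.0]
contact_force: [0.2, 0.2, -2.3]
width: 0.0132
finger_force: 44.3
```

Emit:
move_arm:
  deltas: [1, 0, 0, 0.001, 0, 1, 0, 0, 0.001, 0, 1, 0, 0, 0.001, 0]

```text
time_s: 12.82
eef_pos: [0.473, 0.3482, -0.0111]
tcp_rot: [2.229, 2.214, 0.0]
contact_force: [-0.2, -1.8, 4.6]
width: 0.013
finger_force: 45.2
```

Contact (+4.6 N). Releasing and rising straight up.

Emit:
move_arm:
  deltas: [0.6, 0, 0, 0, 0, 0.2, 0, 0, 0, 0, -0.3, 0, 0, 0, 0, -1, 0, 0, 0, 0, -1, 0, 0, 0, 0, -1, 0, 0, 0, 0, -1, 0, 0, 0, 0]

```text
time_s: 13.4
eef_pos: [0.4728, 0.3481, -0.0117]
tcp_rot: [-2.229, -2.214, -0.0]
contact_force: [-0.4, 1.4, -0.6]
width: 0.0853
finger_force: 0.0
```

Emit:
move_arm:
  deltas: [-1, 0, 0, -0.015, 0, -1, 0, 0, -0.04, 0, -1, 0, 0, -0.08, 0, -1, 0, 0, -0.12, 0, -1, 0, 0, -0.16, 0, -1, 0, 0, -0.19, 0, -1, 0, 0, -0.19, 0]

```text
time_s: 13.98
eef_pos: [0.4763, 0.3506, 0.1854]
tcp_rot: [2.227, 2.213, 0.018]
contact_force: [1.8, 1.0, -0.0]
width: 0.0854
finger_force: 0.0
```

Run:
```python
from h import *
T=capture("top");W=capture("wrist");S=capture("scene")
go((.45,.03,.2),-12.5)
for n,c in(("top",T),("wrist",W),("scene",S)):
 for t,z in(("plate",.01),("mat",.004),("slab",.03),("stage",.01)):
  for d in nets.silhouettes(n,t)[:2]: print(n,t,round(d['confidence'],2),np.round(d['uv']),rect(c,d['region'],z))
```

```text
t 14.13 pos [0.4725 0.3479 0.1781] yaw -0.38 tilt [-0.0001 -0.    ] F [ 0.  -0.2 -0.4] w 0.0851 q6 0.62
shift [-0.318  -0.0204 -0.0219] turn 12.12
top plate 0.65 [366. 281.] [ 183.  -335.8  146.3  268.9   70.6]
top plate 0.59 [149. 191.] [470.7 329.3  99.2 159.4   1.1]
top mat 0.71 [162. 174.] [471.6 327.3 189.3 163.9  89.5]
top stage 0.9 [250. 148.] [5.837e+02 5.000e-01 1.929e+02 3.004e+02 7.820e+01]
top stage 0.49 [340. 119.] [ 713.9 -265.8   26.9  101.2   80.5]
wrist plate 0.63 [255. 156.] [472.5 346.5 190.9 100.7  89.5]
wrist mat 0.72 [212. 146.] [470.3 348.5 221.6 161.6  89.5]
wrist mat 0.72 [484. 215.] [744.  281.4  65.4  67.1  11. ]
wrist stage 0.8 [447. 373.] [729.2  59.8  33.4  35.6  82.7]
scene plate 0.83 [377. 207.] [476.  344.7 197.  109.3  88.2]
scene plate 0.64 [145. 157.] [ 188.5 -338.3  147.7  273.3   70.8]
scene mat 0.63 [378. 227.] [472.  346.1 221.8 165.2  89.1]
scene slab 0.72 [263. 229.] [559.4   5.7 102.6 125.8  81.1]
scene slab 0.53 [157. 284.] [ 755.5 -267.    24.7  154.4   80.4]
scene stage 0.72 [264. 250.] [586.6   1.9 195.1 316.2  77.9]
```

The plate lies flat and centred: plate at (472,346) mm, mat at (470,348) mm. Next I move behind the slab with the fingers across the channel, about 60 mm open, so they push square at two points.

Emit:
move_arm:
  deltas: [-0.4, -0.318, -0.009, -0.02, 102, -0.4, -0.318, -0.009, -0.02, 102, -0.4, -0.318, -0.009, -0.02, 102, -0.4, -0.318, -0.009, -0.02, 102, -0.4, -0.318, -0.009, -0.02, 102, -0.4, -0.318, -0.009, -0.02, 102, -0.4, -0.318, -0.009, -0.02, 102, -0.4, -0.318, -0.009, -0.02, 102]

```text
time_s: 15.4
eef_pos: [0.4612, 0.0273, 0.1988]
tcp_rot: [3.02, 0.863, 0.001]
contact_force: [0.7, -0.1, -0.7]
width: 0.0598
finger_force: 0.0
```

```bash
python3 -c "
from h import *
go((.461,.03,.2),77.5)"
```

```text
t 15.4 pos [0.4612 0.0273 0.1988] yaw -58.09 tilt [ 0.0006 -0.0006] F [ 0.7 -0.1 -0.7] w 0.0598 q6 1.05
shift [ 0.0013 -0.0024 -0.0012] turn 44.41
```

Emit:
move_arm:
  deltas: [-0.4, 0, -0.002, 0, 44, -0.4, 0, -0.002, 0, 44, -0.4, 0, -0.002, 0, 44, -0.4, 0, -0.002, 0, 44, -0.4, 0, -0.002, 0, 44, -0.4, 0, -0.002, 0, 44, -0.4, 0, -0.002, 0, 44, -0.4, 0, -0.002, 0, 44]

```text
time_s: 16.07
eef_pos: [0.4607, 0.0319, 0.1984]
tcp_rot: [-3.126, 0.316, -0.0]
contact_force: [-0.1, 0.4, -0.8]
width: 0.0597
finger_force: 0.0
```

Run:
```python
from h import *
W=capture("wrist");S=capture("scene");T=capture("top")
go((.461,.03,.2),77.5)
for n,c in(("top",T),("wrist",W),("scene",S)):
 for t,z in(("slab",.03),("stage",.01)):
  for d in nets.silhouettes(n,t)[:1]: print(n,t,round(d['confidence'],2),np.round(d['uv']),rect(c,d['region'],z))
save(W,"k.png")
```

```text
t 16.22 pos [0.4606 0.0319 0.1984] yaw -101.52 tilt [0.0001 0.    ] F [0.3 0.7 0.2] w 0.0597 q6 1.82
shift [ 0.0007  0.0018 -0.0016] turn 0.98
top slab 0.61 [253. 150.] [ 5.768e+02 -2.000e-01  1.027e+02  6.510e+01  7.680e+01]
top stage 0.87 [269. 138.] [582.2   0.7 190.9 300.2  77.3]
wrist slab 0.59 [263.  72.] [549.3   6.6  99.  109.6  80.7]
wrist stage 0.85 [253. 128.] [528.2  14.5 196.5 194.6  78.1]
scene slab 0.77 [262. 231.] [558.3   5.3 103.8 128.7  79.9]
scene stage 0.68 [265. 251.] [585.3   1.5 191.8 314.   77.7]
```

View pics/k.png

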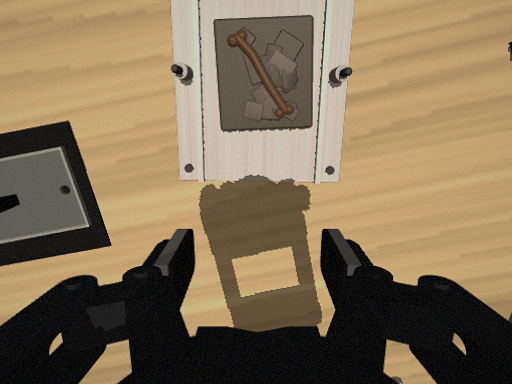

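This picture shows the slab (corners about 215–313, 16–132) slightly askew in the channel, at roughly stage x −34 mm with its back face near −89 mm. Both fingers are behind it. Now I lower them behind the slab.

Emit:
move_arm:
  deltas: [-0.4, 0.01, 0.004, 0.03, 0.9, -0.4, 0.01, 0.004, 0.065, 0.9, -0.4, 0.01, 0.004, 0.1, 0.9, -0.4, 0.01, 0.004, 0.13, 0.9, -0.4, 0.01, 0.004, 0.16, 0.9, -0.4, 0.01, 0.004, 0.185, 0.9, -0.4, 0.01, 0.004, 0.2, 0.9, -0.4, 0.01, 0.004, 0.2, 0.9]

```text
time_s: 17.18
eef_pos: [0.4673, 0.0258, -0.0045]
tcp_rot: [3.122, -0.343, -0.009]
contact_force: [-1.4, -0.5, -0.3]
width: 0.0598
finger_force: 0.0
```

Run:
```python
from h import *
np.set_printoptions(linewidth=200,suppress=True)
W=capture("wrist");go((.4695,.0259,-.015),77.6)
for d in nets.silhouettes("wrist","slab")[:1]: print(d["confidence"],d["uv"],rect(W,d["region"],.03))
s=env.get_state();R=Ro.from_rotvec(s["tcp_rot"]).as_matrix()
for z in(-.035,-.045,-.055): print(z,[proj(W,s["eef_pos"]+R@np.array([x,y,z])).round(0)[0].tolist() for x,y in((.011,.03),(-.011,.03),(.011,-.03))])
g=cv2.cvtColor(W["img"],cv2.COLOR_RGB2GRAY);print(g[150:280:6,160:350:8])
```

```text
t 17.23 pos [ 0.4684  0.0259 -0.003 ] yaw -102.56 tilt [-0.0036 -0.0001] F [1.  0.  0.4] w 0.0599 q6 1.82
shift [ 0.0012 -0.0003  0.012 ] turn -0.16
0.8 [262.6, 83.5] [533.7   9.   99.6  78.2  80.3]
-0.035 [[320.0, 216.0], [318.0, 258.0], [194.0, 216.0]]
-0.045 [[325.0, 224.0], [322.0, 269.0], [190.0, 224.0]]
-0.055 [[330.0, 233.0], [327.0, 280.0], [185.0, 233.0]]
[[ 81  94  93  95  92  93  93 113 112 115 115 120 118 111 116 105  73  91  82 110 110 105  76  93]
 [ 72  91  95  94  91  90  95  92  87 110 109 117  64  95  98 102 101  83  93  95  88 102  92  91]
 [ 66  89  97  96  93  91  95  92  91  94  94  77  93  91  95  94  90  92  89  92  88  79  91  92]
 [187  92  90  93  88  96  94  95  94  91  97  95  93  92  93  90  95  91  92  91  91  93  92  89]
 [222  97  94  93  92  91  96  95  89  92  99  88  93  95  90  95  90  86  81  80  73  70  63  56]
 [224  92  89  78  84  83  55  70  71  60  63 120 154 174 236 232 233 229 230 227 226 226 225 229]
 [223 233 232 232 224 228 230 230 224 231 229 229 226 221 229 226 230 230 228 228 226 227 223 228]
 [220 228 227 231 227 229 231 231 222 23
[... 745 characters left out ...]
2 117]
 [122  24  85  16  15 117 117 121 116 120 119 120 116 116 119 114 117 118 121 120 112  16  73  72]
 [ 18  83  86   4  21 122 121 123 117 118 120 119 115 116 118 118 117 115 119 121 108   6  21  77]
 [ 15  71  11  18  22 117 116 116 111 119 121 120 117 111 121 117 118 115 116 119  87  14  19  73]
 [ 75  76  20   7  11 121 119 119 114 116 122 121 120 113 120 119 115 118 117 121  60  20  14  72]
 [ 71  44  23   8  12 121 119 120 113 119 118 119 110 109 120 115 115 119 116 119  59   0  14  14]
 [ 38  39  11  20   9 119 117 118 113 117 121 116 116 113 119 117 119 114 120 118 115  10  13  28]
 [  6  25   4  22  84 119 116 120 113 114 119 117 114 111 115 113 111 112 109 110 112  18   8  17]]
```

Emit:
move_arm:
  deltas: [-0.4, 0.001, 0, 0.006, 0, -0.4, 0.001, 0, 0.012, 0, -0.4, 0.001, 0, 0.018, 0, -0.4, 0.001, 0, 0.024, 0, -0.4, 0.001, 0, 0.028, 0, -0.4, 0.001, 0, 0.03, 0, -0.4, 0.001, 0, 0.03, 0]

```text
time_s: 17.87
eef_pos: [0.4705, 0.0257, -0.0309]
tcp_rot: [3.123, -0.344, -0.0]
contact_force: [-3.4, 0.2, 16.6]
width: 0.0599
finger_force: 8.4
```

Emit:
move_arm:
  deltas: [-0.4, 0, 0, 0.001, 0, -0.4, 0, 0, 0.002, 0, -0.4, 0, 0, 0.002, 0, -0.4, 0, 0, 0.003, 0, -0.4, 0, 0, 0.003, 0, -0.4, 0, 0, 0.004, 0, -0.4, 0, 0, 0.004, 0]

```text
time_s: 18.45
eef_pos: [0.4706, 0.0257, -0.0312]
tcp_rot: [-3.123, 0.344, -0.001]
contact_force: [-16.4, -0.5, 76.4]
width: 0.0597
finger_force: 38.5
```

The floor is at TCP z ≈ −0.0305. I'm backing off at once to about 4 mm above it.

Emit:
move_arm:
  deltas: [-0.4, 0, 0, -0.004, 0, -0.4, 0, 0, -0.008, 0, -0.4, 0, 0, -0.008, 0, -0.4, 0, 0, -0.008, 0]

```text
time_s: 18.78
eef_pos: [0.4707, 0.0257, -0.0277]
tcp_rot: [-3.123, 0.344, -0.0]
contact_force: [0.2, 0.7, -0.5]
width: 0.0597
finger_force: 0.0
```

Run:
```python
from h import *
np.set_printoptions(linewidth=200,suppress=True)
W=capture("wrist");T=capture("top");go((.4695,.0259,-.0265),77.6)
for d in nets.silhouettes("top","slab")[:1]: print(d["confidence"],d["uv"],rect(T,d["region"],.03))
g=cv2.cvtColor(W["img"],cv2.COLOR_RGB2GRAY);print(g[150:260:5,200:320:10])
```

```text
t 18.88 pos [ 0.4703  0.0257 -0.0282] yaw -102.57 tilt [-0.0008 -0.    ] F [-0.4  0.6  0.4] w 0.0596 q6 1.82
shift [-0.0008 -0.     -0.0017] turn -0.17
0.92 [252.9, 156.6] [574.5   0.7 101.4  66.7  83.3]
[[ 97 122 126 131 129 133 107 128 128 109  94  84]
 [ 97 120 124 126 129 129 121 124 125 115 104 106]
 [100 120 123 124 127 125 122 126 125 111 104 107]
 [ 98 120 119 124 121 120 110 116 122 109  94 100]
 [ 93 113 114 115 119 119 102 103 123 105  73  80]
 [ 95  96  87 113 118 119  80  86  93  94 102  95]
 [ 92  94  97 100  83  99  93  97  97  95  97  94]
 [ 96  99  94  96  96  94  92  98  95  95  93  95]
 [ 96  95  95  96  98  96 100  98  94  96  97  94]
 [ 98  99  93  93  93  97  98  92  92  79  88  84]
 [ 92  83  84  75  74  63  94 160 189 245 244 240]
 [245 240 234 240 238 237 237 235 236 237 238 239]
 [236 237 231 240 239 224 126 223 236 238 239 238]
 [236 237 236 117 130 132 129 122 123 172 238 240]
 [236 238 123 131 126 130 128 127 123 127 242 239]
 [237 124 120 133 129 130 129 123 126 128 130 239]
 [119 130 124 131 127 125 126 125 126 129 129 124]
 [128 127 118 129 130 130 125 125 132 129 131 126]
 [127 125 120 127 129 127 125 119 125 130 129 128]
 [127 126 124 133 129 129 124 124 126 130 128 129]
 [130 127 123 129 129 130 126 125 128 131 129 130]
 [127 127 123 127 127 129 122 123 124 130 127 124]]
```

Emit:
move_arm:
  deltas: [-0.4, 0.003, 0, -0.001, 0, -0.4, 0.006, 0, -0.001, 0, -0.4, 0.01, 0, -0.001, 0, -0.4, 0.014, 0, -0.001, 0, -0.4, 0.018, 0, -0.001, 0, -0.4, 0.022, 0, -0.001, 0, -0.4, 0.026, 0, -0.001, 0, -0.4, 0.03, 0, -0.001, 0]

```text
time_s: 19.6
eef_pos: [0.4996, 0.0191, -0.0269]
tcp_rot: [3.123, -0.344, -0.002]
contact_force: [-2.6, 0.9, -0.9]
width: 0.0594
finger_force: 1.3
```

Emit:
move_arm:
  deltas: [-0.4, 0.004, 0, 0, 0, -0.4, 0.008, 0, 0, 0, -0.4, 0.012, 0, 0, 0, -0.4, 0.016, 0, 0, 0, -0.4, 0.02, 0, 0, 0]

```text
time_s: 20.02
eef_pos: [0.5198, 0.0147, -0.0267]
tcp_rot: [3.123, -0.344, 0.0]
contact_force: [-2.7, -0.6, -1.0]
width: 0.0598
finger_force: 0.9
```

Run:
```python
from h import *
np.set_printoptions(linewidth=200,suppress=True)
W=capture("wrist");T=capture("top");S=capture("scene");go((.4695,.0259,-.0265),77.6)
s=env.get_state();p=s["eef_pos"];C=np.array([.582,.002]);print("xs",(p[:2]-C)@[.9767,-.2147],"ys",(p[:2]-C)@[.2147,.9767],"Fx",s["contact_force"][:2]@[.9767,-.2147])
for n,c in(("top",T),("scene",S),("wrist",W)):
  for d in nets.silhouettes(n,"slab")[:1]: print(n,d["confidence"],d["uv"],rect(c,d["region"],.03))
# rows along channel axis in top and scene, at pad top height, y=+-20 mm
for n,c in(("top",T),("scene",S)):
  g=cv2.cvtColor(c["img"],cv2.COLOR_RGB2GRAY)
  for ys in(-.022,.022):
    xs=np.arange(.03,.13,.004);P=np.array([[*(C+x*np.array([.9767,-.2147])+ys*np.array([.2147,.9767])),.032] for x in xs])
    uv=proj(c,P).astype(np.float32);v=cv2.remap(g,uv[:,0].reshape(1,-1),uv[:,1].reshape(1,-1),1)[0]
    print(n,ys,list(zip((xs*1000).astype(int).tolist(),v.tolist())))
```

```text
t 20.17 pos [ 0.5206  0.0147 -0.0264] yaw -102.58 tilt [ 0.0019 -0.    ] F [-1.  -0.8 -0.5] w 0.0594 q6 1.8
shift [-0.0523  0.0002 -0.    ] turn -0.18
xs -0.06270478471372706 ys -0.0007810308319943123 Fx -0.7663928008876164
top 0.55 [254.5, 140.1] [627.6 -12.9  96.1  37.6  89.3]
scene 0.91 [256.2, 240.1] [592.9  -5.5 101.6 124.6  76.6]
wrist 0.55 [271.5, 113.3] [572.3  -1.9  98.9  88.3  77.3]
top -0.022 [(30, 87), (34, 80), (38, 79), (42, 76), (46, 81), (50, 84), (54, 79), (58, 150), (62, 200), (66, 199), (70, 198), (74, 196), (78, 117), (82, 23), (86, 9), (90, 16), (94, 83), (98, 139), (102, 82), (106, 44), (110, 57), (114, 58), (118, 60), (122, 61), (126, 62)]
top 0.022 [(30, 68), (34, 52), (38, 61), (42, 59), (46, 74), (50, 84), (54, 76), (58, 144), (62, 205), (66, 201), (70, 202), (74, 199), (78, 122), (82, 29), (86, 8), (90, 12), (94, 67), (98, 105), (102, 76), (106, 45), (110, 64), (114, 61), (118, 58), (122, 56), (126, 60)]
scene -0.022 [(30, 66), (34, 65), (38, 60), (42, 55), (46, 54), (50, 66), (54, 70), (58, 69), (62, 62), (66, 37), (70, 36), (74, 57), (78, 163), (82, 178), (86, 19), (90, 28), (94, 16), (98, 17), (102, 64), (106, 67), (110, 66), (114, 64), (118, 64), (122, 67), (126, 64)]
scene 0.022 [(30, 66), (34, 71), (38, 73), (42, 69), (46, 65), (50, 71), (54, 71), (58, 71), (62, 63), (66, 42), (70, 40), (74, 33), (78, 170), (82, 159), (86, 41), (90, 26), (94, 19), (98, 50), (102, 109), (106, 65), (110, 66), (114, 65), (118, 67), (122, 67), (126, 66)]
```

Slab front is at stage x 58 mm and the pad face at 78.5 mm, both square, so the gap is about 20 mm. Drag is about 2.5 N.

Emit:
move_arm:
  deltas: [-0.4, 0.003, 0, 0, 0, -0.4, 0.006, 0, 0, 0, -0.4, 0.009, 0, 0, 0, -0.4, 0.012, 0, 0, 0, -0.4, 0.015, 0, 0, 0, -0.4, 0.017, 0, 0, 0]

```text
time_s: 20.82
eef_pos: [0.5347, 0.0112, -0.0268]
tcp_rot: [3.122, -0.344, -0.005]
contact_force: [-4.7, 0.3, 3.3]
width: 0.0598
finger_force: 2.5
```

```bash
cat >> h.py <<'E'
A=np.array([.9767,-.2147]);B=np.array([.2147,.9767]);C=np.array([.582,.002])
def chk():
  c=capture("top");s=env.get_state();p=s["eef_pos"]
  print("t",s["time_s"],"xs",((p[:2]-C)@A).round(4),"F",round(float(s["contact_force"][:2]@A),2),s["contact_force"].round(1),"pos",p.round(4))
  g=cv2.cvtColor(c["img"],cv2.COLOR_RGB2GRAY)
  for ys in(-.024,-.016,.016,.024):
    xs=np.arange(.064,.126,.002);P=np.array([[*(C+x*A+ys*B),.032] for x in xs])
    uv=proj(c,P).astype(np.float32);v=cv2.remap(g,uv[:,0].reshape(1,-1),uv[:,1].reshape(1,-1),1)[0]
    print(ys,' '.join(f"{int(x*1000)}:{k}" for x,k in zip(xs+1e-6,v)))
E
python3 -c "
from h import *
chk()"
```

```text
t 20.8667 xs -0.0473 F -2.28 [-2.3  0.3 -0.4] pos [ 0.5355  0.0111 -0.0267]
-0.024 64:83 66:87 68:92 70:101 72:138 74:177 76:167 78:127 80:63 82:27 84:5 86:10 88:10 90:10 92:53 94:92 96:116 98:102 100:73 102:46 104:37 106:44 108:56 110:62 112:60 114:58 116:58 118:60 120:62 122:64 124:63
-0.016 64:84 66:82 68:77 70:96 72:141 74:181 76:194 78:152 80:80 82:21 84:9 86:10 88:17 90:16 92:26 94:62 96:85 98:99 100:77 102:52 104:27 106:39 108:55 110:61 112:60 114:58 116:60 118:62 120:63 122:62 124:60
0.016 64:80 66:82 68:79 70:103 72:144 74:152 76:133 78:76 80:54 82:36 84:13 86:10 88:16 90:17 92:40 94:94 96:123 98:128 100:78 102:40 104:21 106:39 108:54 110:58 112:58 114:56 116:56 118:57 120:60 122:60 124:60
0.024 64:84 66:84 68:84 70:83 72:131 74:167 76:163 78:113 80:53 82:20 84:2 86:5 88:9 90:15 92:33 94:55 96:78 98:73 100:60 102:37 104:38 106:41 108:55 110:62 112:62 114:60 116:59 118:59 120:59 122:60 124:60
```

Emit:
move_arm:
  deltas: [-0.4, 0.001, 0, 0, 0, -0.4, 0.002, 0, 0, 0, -0.4, 0.003, 0, 0, 0, -0.4, 0.004, 0, 0, 0, -0.4, 0.004, 0, 0, 0]

```text
time_s: 21.28
eef_pos: [0.5397, 0.0102, -0.0268]
tcp_rot: [3.123, -0.344, -0.001]
contact_force: [-3.6, 0.4, 0.5]
width: 0.0599
finger_force: 1.4
```

Emit:
move_arm:
  deltas: [-0.4, 0.001, 0, 0, 0, -0.4, 0.001, 0, 0, 0]

```text
time_s: 21.45
eef_pos: [0.541, 0.01, -0.0268]
tcp_rot: [3.123, -0.344, 0.0]
contact_force: [-2.0, 0.9, -1.1]
width: 0.0599
finger_force: 1.1
```

Emit:
move_arm:
  deltas: [-0.4, 0.001, 0, 0, 0, -0.4, 0.001, 0, 0, 0]

```text
time_s: 21.62
eef_pos: [0.5423, 0.0098, -0.0267]
tcp_rot: [-3.123, 0.344, -0.001]
contact_force: [-2.1, 0.1, -1.6]
width: 0.0597
finger_force: 0.9
```

```bash
python3 -c "
from h import *
chk()"
```

```text
t 21.6667 xs -0.0404 F -1.98 [-2.1 -0.2 -0.7] pos [ 0.5423  0.0098 -0.0267]
-0.024 64:74 66:76 68:80 70:84 72:86 74:87 76:82 78:68 80:44 82:22 84:8 86:8 88:8 90:11 92:52 94:91 96:116 98:102 100:70 102:43 104:37 106:47 108:58 110:63 112:60 114:59 116:60 118:59 120:60 122:61 124:61
-0.016 64:87 66:86 68:86 70:85 72:86 74:87 76:83 78:71 80:46 82:18 84:11 86:9 88:9 90:12 92:27 94:61 96:85 98:100 100:76 102:53 104:29 106:38 108:49 110:58 112:59 114:57 116:58 118:58 120:59 122:61 124:62
0.016 64:62 66:63 68:66 70:71 72:78 74:84 76:82 78:69 80:44 82:22 84:10 86:10 88:13 90:11 92:34 94:93 96:121 98:124 100:76 102:41 104:24 106:39 108:52 110:57 112:58 114:58 116:59 118:58 120:58 122:58 124:58
0.024 64:60 66:71 68:78 70:81 72:80 74:80 76:81 78:64 80:44 82:21 84:8 86:7 88:6 90:10 92:33 94:55 96:75 98:70 100:57 102:36 104:39 106:44 108:56 110:60 112:59 114:60 116:60 118:57 120:59 122:60 124:59
```

Emit:
move_arm:
  deltas: [-0.4, 0.001, 0, 0, 0, -0.4, 0.001, 0, 0, 0]

```text
time_s: 21.83
eef_pos: [0.5431, 0.0095, -0.0267]
tcp_rot: [-3.123, 0.344, -0.001]
contact_force: [-2.7, 0.9, -0.3]
width: 0.0599
finger_force: 0.9
```

Emit:
move_arm:
  deltas: [-0.4, 0.001, 0, 0, 0, -0.4, 0.001, 0, 0, 0]

```text
time_s: 22.0
eef_pos: [0.5441, 0.0093, -0.0267]
tcp_rot: [-3.123, 0.344, -0.001]
contact_force: [-1.2, 0.1, -0.2]
width: 0.0595
finger_force: 0.9
```

```bash
python3 -c "
from h import *
chk()"
```

```text
t 22.05 xs -0.0386 F -1.59 [-1.6  0.3 -1.4] pos [ 0.5441  0.0093 -0.0267]
-0.024 64:78 66:75 68:71 70:72 72:79 74:87 76:89 78:82 80:64 82:30 84:7 86:12 88:9 90:7 92:53 94:93 96:115 98:101 100:69 102:46 104:39 106:46 108:56 110:62 112:59 114:59 116:59 118:56 120:57 122:60 124:61
-0.016 64:80 66:85 68:84 70:84 72:85 74:84 76:84 78:84 80:64 82:37 84:14 86:9 88:17 90:14 92:22 94:60 96:84 98:99 100:77 102:52 104:26 106:38 108:53 110:56 112:58 114:58 116:59 118:59 120:60 122:61 124:62
0.016 64:61 66:56 68:57 70:64 72:72 74:80 76:84 78:82 80:60 82:33 84:12 86:9 88:12 90:12 92:36 94:95 96:122 98:125 100:77 102:40 104:22 106:37 108:49 110:54 112:59 114:63 116:62 118:60 120:58 122:59 124:60
0.024 64:58 66:66 68:75 70:86 72:86 74:85 76:87 78:76 80:60 82:25 84:5 86:6 88:8 90:14 92:35 94:57 96:76 98:71 100:59 102:37 104:39 106:43 108:55 110:58 112:56 114:57 116:59 118:59 120:60 122:61 124:60
```

Emit:
move_arm:
  deltas: [-0.4, 0.001, 0, 0, 0, -0.4, 0.001, 0, 0, 0]

```text
time_s: 22.22
eef_pos: [0.545, 0.0091, -0.0266]
tcp_rot: [-3.123, 0.344, -0.001]
contact_force: [-2.4, 0.4, -1.3]
width: 0.0596
finger_force: 1.0
```

Emit:
move_arm:
  deltas: [-0.4, 0.001, 0, 0, 0, -0.4, 0.001, 0, 0, 0]

```text
time_s: 22.38
eef_pos: [0.5459, 0.0089, -0.0267]
tcp_rot: [3.123, -0.344, 0.0]
contact_force: [-3.0, 0.6, -1.0]
width: 0.0595
finger_force: 1.5
```

```bash
python3 -c "
from h import *
chk()"
```

```text
t 22.4333 xs -0.0367 F -2.88 [-2.9  0.2  0.8] pos [ 0.5459  0.0089 -0.0266]
-0.024 64:79 66:79 68:78 70:72 72:76 74:82 76:84 78:85 80:82 82:63 84:40 86:14 88:5 90:7 92:44 94:81 96:107 98:96 100:68 102:41 104:37 106:48 108:57 110:62 112:60 114:60 116:59 118:58 120:60 122:62 124:62
-0.016 64:85 66:85 68:83 70:83 72:86 74:85 76:84 78:88 80:78 82:61 84:28 86:12 88:12 90:10 92:20 94:59 96:85 98:100 100:79 102:55 104:30 106:40 108:53 110:59 112:61 114:61 116:59 118:60 120:62 122:61 124:60
0.016 64:73 66:72 68:65 70:63 72:60 74:68 76:77 78:87 80:75 82:55 84:26 86:13 88:11 90:9 92:31 94:94 96:123 98:127 100:77 102:39 104:21 106:36 108:49 110:59 112:61 114:59 116:60 118:60 120:58 122:58 124:59
0.024 64:63 66:58 68:59 70:68 72:80 74:86 76:83 78:83 80:82 82:59 84:35 86:8 88:8 90:15 92:30 94:50 96:72 98:71 100:61 102:37 104:40 106:44 108:55 110:59 112:59 114:58 116:57 118:58 120:59 122:59 124:59
```

The force starts rising (2×1.5 N vs 2×0.9 N), so it's about 1 mm pressed. Continuing in 1 mm steps.

Emit:
move_arm:
  deltas: [-0.4, 0.001, 0, 0, 0, -0.4, 0.001, 0, 0, 0, -0.4, 0.001, 0, 0, 0]

```text
time_s: 22.68
eef_pos: [0.5463, 0.0088, -0.0267]
tcp_rot: [3.123, -0.344, -0.001]
contact_force: [-4.7, 0.8, 2.6]
width: 0.0599
finger_force: 2.5
```

Emit:
move_arm:
  deltas: [-0.4, 0.001, 0, 0, 0, -0.4, 0.001, 0, 0, 0, -0.4, 0.001, 0, 0, 0]

```text
time_s: 22.93
eef_pos: [0.5468, 0.0086, -0.0267]
tcp_rot: [3.123, -0.344, -0.002]
contact_force: [-6.8, 2.0, 5.0]
width: 0.0598
finger_force: 3.2
```

```bash
python3 -c "
from h import *
chk()"
```

```text
t 22.9833 xs -0.0358 F -6.86 [-6.7  1.7  3.6] pos [ 0.5468  0.0086 -0.0267]
-0.024 64:86 66:74 68:66 70:72 72:79 74:84 76:85 78:86 80:87 82:71 84:49 86:15 88:5 90:7 92:26 94:55 96:85 98:85 100:69 102:49 104:39 106:42 108:55 110:62 112:61 114:57 116:54 118:57 120:58 122:58 124:60
-0.016 64:89 66:83 68:85 70:86 72:86 74:87 76:88 78:86 80:81 82:70 84:47 86:25 88:9 90:10 92:18 94:44 96:69 98:89 100:75 102:55 104:32 106:42 108:54 110:57 112:58 114:59 116:60 118:61 120:64 122:63 124:62
0.016 64:73 66:71 68:64 70:61 72:59 74:70 76:79 78:85 80:82 82:71 84:47 86:27 88:14 90:11 92:25 94:69 96:99 98:109 100:71 102:41 104:25 106:40 108:52 110:58 112:58 114:57 116:58 118:59 120:60 122:59 124:59
0.024 64:61 66:65 68:68 70:70 72:78 74:84 76:84 78:86 80:88 82:70 84:44 86:6 88:8 90:12 92:12 94:31 96:60 98:68 100:63 102:38 104:39 106:43 108:54 110:58 112:57 114:58 116:59 118:58 120:58 122:59 124:59
```

Emit:
move_arm:
  deltas: [-0.4, 0.001, 0, -0.0005, 0, -0.4, 0.001, 0, -0.0005, 0, -0.4, 0.001, 0, -0.0005, 0]

```text
time_s: 23.23
eef_pos: [0.5483, 0.0083, -0.0265]
tcp_rot: [3.123, -0.344, -0.001]
contact_force: [-4.3, 1.2, -2.5]
width: 0.0598
finger_force: 2.0
```

```bash
python3 -c "
from h import *
chk()"
```

```text
t 23.2833 xs -0.0342 F -3.75 [-3.6  0.9 -2.1] pos [ 0.5483  0.0083 -0.0264]
-0.024 64:98 66:87 68:81 70:79 72:77 74:78 76:82 78:85 80:86 82:75 84:56 86:25 88:10 90:4 92:7 94:23 96:52 98:65 100:64 102:45 104:38 106:45 108:57 110:63 112:61 114:61 116:62 118:60 120:61 122:62 124:61
-0.016 64:97 66:87 68:85 70:84 72:84 74:84 76:85 78:87 80:87 82:85 84:66 86:40 88:4 90:8 92:15 94:16 96:40 98:70 100:69 102:55 104:31 106:42 108:56 110:60 112:59 114:57 116:58 118:59 120:58 122:58 124:60
0.016 64:68 66:74 68:76 70:72 72:68 74:69 76:72 78:81 80:85 82:83 84:65 86:37 88:7 90:9 92:14 94:24 96:55 98:77 100:65 102:44 104:24 106:40 108:53 110:57 112:58 114:57 116:58 118:59 120:56 122:57 124:60
0.024 64:59 66:65 68:68 70:66 72:72 74:77 76:81 78:84 80:86 82:80 84:67 86:44 88:22 90:8 92:9 94:21 96:43 98:54 100:55 102:35 104:40 106:46 108:56 110:60 112:60 114:58 116:58 118:59 120:59 122:59 124:58
```

Pressed about 3.3 mm by both travel and image. Holding for over a second.

Emit:
move_arm:
  deltas: [-0.4, 0, 0, 0, 0, -0.4, 0, 0, 0, 0, -0.4, 0, 0, 0, 0, -0.4, 0, 0, 0, 0, -0.4, 0, 0, 0, 0, -0.4, 0, 0, 0, 0, -0.4, 0, 0, 0, 0, -0.4, 0, 0, 0, 0]

```text
time_s: 23.95
eef_pos: [0.5486, 0.0083, -0.0262]
tcp_rot: [-3.123, 0.344, 0.0]
contact_force: [-3.9, 1.4, -2.4]
width: 0.0597
finger_force: 2.3
```

Emit:
move_arm:
  deltas: [-0.4, 0, 0, 0, 0, -0.4, 0, 0, 0, 0, -0.4, 0, 0, 0, 0, -0.4, 0, 0, 0, 0, -0.4, 0, 0, 0, 0, -0.4, 0, 0, 0, 0, -0.4, 0, 0, 0, 0, -0.4, 0, 0, 0, 0]

```text
time_s: 24.62
eef_pos: [0.5486, 0.0083, -0.0262]
tcp_rot: [3.123, -0.344, -0.0]
contact_force: [-4.5, 0.6, -2.0]
width: 0.0597
finger_force: 2.4
```

```bash
python3 -c "
from h import *
chk()"
```

```text
t 24.6667 xs -0.0339 F -4.81 [-4.7  1.2 -2.2] pos [ 0.5486  0.0083 -0.0262]
-0.024 64:99 66:87 68:79 70:76 72:77 74:78 76:81 78:84 80:86 82:76 84:58 86:32 88:18 90:11 92:9 94:19 96:43 98:64 100:68 102:46 104:40 106:48 108:57 110:62 112:61 114:61 116:61 118:60 120:60 122:60 124:61
-0.016 64:102 66:88 68:84 70:83 72:87 74:84 76:83 78:86 80:89 82:88 84:67 86:41 88:7 90:11 92:19 94:20 96:39 98:66 100:69 102:56 104:29 106:41 108:54 110:58 112:58 114:58 116:61 118:62 120:58 122:60 124:61
0.016 64:64 66:70 68:72 70:70 72:69 74:67 76:66 78:73 80:83 82:85 84:66 86:39 88:8 90:11 92:14 94:20 96:54 98:79 100:67 102:44 104:20 106:37 108:51 110:57 112:59 114:59 116:60 118:60 120:60 122:59 124:58
0.024 64:56 66:62 68:64 70:60 72:68 74:74 76:80 78:83 80:82 82:82 84:73 86:54 88:25 90:7 92:11 94:20 96:35 98:47 100:50 102:37 104:40 106:43 108:55 110:59 112:58 114:56 116:56 118:58 120:57 122:57 124:58
```

Emit:
move_arm:
  deltas: [-0.4, -0.0005, 0, 0, 0, -0.4, -0.001, 0, 0, 0, -0.4, -0.0015, 0, 0, 0, -0.4, -0.002, 0, 0, 0, -0.4, -0.003, 0, 0, 0, -0.4, -0.004, 0, 0, 0, -0.4, -0.005, 0, 0, 0, -0.4, -0.007, 0, 0, 0]

```text
time_s: 25.33
eef_pos: [0.5424, 0.0098, -0.026]
tcp_rot: [-3.123, 0.344, -0.002]
contact_force: [-0.9, 0.1, -0.5]
width: 0.0599
finger_force: 0.0
```

Emit:
move_arm:
  deltas: [-0.4, -0.01, 0, 0, 0, -0.4, -0.02, 0, 0, 0, -0.4, -0.03, 0, -0.01, 0, -0.4, -0.03, 0, -0.04, 0, -0.4, -0.03, 0, -0.08, 0, -0.4, -0.03, 0, -0.12, 0, -0.4, -0.03, 0, -0.15, 0, -0.4, -0.03, 0, -0.15, 0]

```text
time_s: 26.0
eef_pos: [0.5153, 0.0166, 0.1294]
tcp_rot: [-3.122, 0.344, -0.015]
contact_force: [0.5, -0.2, -0.6]
width: 0.0598
finger_force: 0.0
```

Run:
```python
from h import *
chk();S=capture("scene");W=capture("wrist");T=capture("top")
for n,c in(("scene",S),("wrist",W),("top",T)):
 for t,z in(("slab",.03),("stage",.01),("plate",.01)):
  for d in nets.silhouettes(n,t)[:2]: print(n,t,round(d["confidence"],2),rect(c,d["region"],z))
```

```text
t 26.05 xs -0.0696 F 0.77 [ 0.8  0.1 -0.4] pos [0.5139 0.0166 0.1269]
-0.024 64:78 66:77 68:77 70:71 72:72 74:76 76:84 78:87 80:86 82:74 84:56 86:24 88:13 90:12 92:10 94:27 96:62 98:77 100:74 102:46 104:39 106:48 108:57 110:62 112:61 114:59 116:58 118:59 120:60 122:61 124:60
-0.016 64:80 66:87 68:85 70:84 72:84 74:83 76:82 78:85 80:85 82:80 84:58 86:36 88:13 90:11 92:13 94:23 96:47 98:74 100:70 102:55 104:32 106:41 108:52 110:60 112:61 114:60 116:59 118:60 120:61 122:60 124:60
0.016 64:77 66:78 68:73 70:69 72:67 74:71 76:75 78:81 80:85 82:82 84:60 86:34 88:7 90:8 92:16 94:33 96:66 98:87 100:67 102:44 104:27 106:39 108:51 110:60 112:61 114:60 116:58 118:58 120:58 122:59 124:59
0.024 64:63 66:69 68:70 70:63 72:69 74:78 76:83 78:84 80:84 82:73 84:54 86:26 88:14 90:7 92:4 94:21 96:47 98:56 100:55 102:37 104:41 106:46 108:57 110:61 112:60 114:59 116:58 118:57 120:58 122:59 124:59
scene slab 0.63 [619.5 -11.1 103.2 122.9  78. ]
scene stage 0.82 [586.9   1.2 191.4 310.3  77.9]
scene plate 0.82 [ 188.  -337.1  144.9  279.5   70.5]
scene plate 0.65 [476.3 344.  109.5 194.7   0. ]
wrist slab 0.95 [603.1  -8.7  99.7  94.5  77.4]
wrist slab 0.21 [503.  235.1  38.3  96.4  89.7]
wrist stage 0.95 [545.3  11.5 205.5 227.1  77.3]
wrist plate 0.73 [466.4 268.8  54.1 118.4  66. ]
top slab 0.77 [643.9 -19.5  99.5  42.7  79.5]
top stage 0.81 [591.  -64.5  64.5 254.3  77.5]
top stage 0.49 [ 707.7 -262.7   28.7   88.9   78.2]
top plate 0.85 [ 181.2 -337.1  145.8  268.3   70.1]
top plate 0.58 [472.4 344.5 103.9 188.5   0. ]
```

The slab is square to the stage (77.4° against 77.3°) and still touching the pad. The plate is flat on the mat and the arm is clear.

```bash
python3 -c "
from h import *
print(env.finish_job())"
```

```text
the job is handed in; nothing more can be done
None
```

The job is handed in, result not shown: the plate lies flat and centred on the mat, and the slab was held about 1.4 s with the pad an estimated 3.3 mm in, then left square against it; one deviation is that the fingertips briefly pressed on the stage floor at 76 N while I felt for it.

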